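Refit the crank wheel of the camp salad spinner

TASK

Put the salad spinner's drive back together after washing: pick up the toothed crank wheel, set it on its stub axle on the spinner's lid and, rocking it gently rather than forcing it, let its teeth drop fully home into mesh with the small drive gear. Then turn the crank a quarter turn or a little more, either way, so that the drive gear and basket turn with it, and let go with the wheel still fully home. Leave the other kitchen things where they are.

Things in the scene. Friction and masses are not known exactly. Their poses are not given: they have to be found in the camera images.
- wheel_hub (a point): Centre of the hub grip of the loose crank wheel (a flat white plastic gear lying hub-up beside the spinner), on the gear's axis, 32 mm above its underside. The grip rises from the disc, 12 mm above the underside, to 52 mm; it is 24 mm wide along the wheel's y between two flats, and 32 mm long along x. x points to the crank knob, z up
- wheel: The crank wheel, 0.10 to 0.17 kg; origin in the middle of its flat underside. Toothed disc 12 mm thick with 20 coarse teeth, 87 mm over the tips, pitch diameter 80 mm, one tooth centred on its +x (the knob's side). A blind bore 14 mm wide and 32 mm deep opens in the middle of the underside
- wheel_foot (a point): Middle of the crank wheel's underside, at the mouth of its bore, 32 mm below wheel_hub
- wheel_knob (a point): Middle of the crank knob, 18 mm in diameter, 32 mm from the wheel's axis along its +x; its top is 50 mm above the wheel's underside
- spinner: Salad spinner, held fast on the table by its non-slip foot: clear bowl with a basket in it, white lid 244 mm in diameter; origin under its centre on the table, z up. The lid's flat deck is 126 mm above the table, with a rim 7 mm higher round its edge. On the deck are the drive gear, in the centre, and the stub axle, 60 mm from it along the spinner's +x
- axle (a point): Foot of the steel stub axle, 128 mm above the table, where the middle of the wheel's underside rests when fully home; +x points away from the drive gear. The axle is 12 mm in diameter and 25 mm tall, its last 5 mm tapering to 5.6 mm. A wheel on the axle but out of mesh stops 12 mm above home, on top of the drive gear's teeth
- drive_gear (a point): Middle of the top of the drive gear's teeth, 140 mm above the table, in the centre of the lid: 10 teeth, 12 mm tall, 47 mm over the tips, pitch diameter 40 mm; a tooth is centred on this point's +x. It carries the basket in the bowl
- drive (a joint): Angle of drive gear and basket, rad, positive counter-clockwise from above, no stops; starts between -0.31 and 0.31. At 0 a tooth of the drive gear is centred on the spinner's +x. A drag of about 0.1 N m holds it still until it is driven. In mesh it turns twice as far as the crank wheel, the other way, with about 0.1 rad of play
- mug: Blue enamel mug, 82 mm diameter, 82 mm tall, handle to its +y; origin under its centre. Not to be disturbed
- jar: Glass jar with a black lid, 64 mm diameter, 85 mm tall; origin under its centre. Not to be disturbed
- tumbler: Steel tumbler, 72 mm diameter at the top, 118 mm tall; origin under its centre. Not to be disturbed
- tin: Small steel spice tin, 50 mm diameter, 62 mm tall; origin under its centre. Not to be disturbed
- spatula: Kitchen spatula lying on the table; origin under its middle. Not to be disturbed

How it is judged:
On the way, in this order (a step that is already met when the one before it is completed fails the run):
1. the crank wheel is on the axle with its teeth down in mesh with the drive gear (horizontal distance between wheel_foot and axle below 0.003 m and z of wheel_foot in the frame of axle below 0.004 m and angle between wheel's own z axis and vertical below 0.08 rad), for 0.2 s.
2. the crank has been turned so that the drive gear stands at least 1.8 rad from its zero ((value of joint drive above 1.8 rad or value of joint drive below -1.8 rad)), for 0.1 s.
At the end, for the whole second after the job is handed in: The crank wheel lies fully home on its axle in mesh with the drive gear: underside within 2 mm of home, within 3 mm of the axle sideways, tilted under 0.06 rad, at rest and let go; the drive gear stands at least 1.8 rad from its zero, either way (horizontal distance between wheel_foot and axle below 0.003 m and z of wheel_foot in the frame of axle between -0.003 and 0.002 m and angle between wheel's own z axis and vertical below 0.06 rad and (value of joint drive above 1.8 rad or value of joint drive below -1.8 rad) and linear speed of wheel below 0.02 m/s); the robot touches nothing.
It fails at once if the crank wheel is forced: pressed on the spinner with more than 50 N before its teeth are in mesh (contact force between wheel and spinner above 50 N and z of wheel_foot in the frame of axle above 0.004 m).
It fails at once if another kitchen thing is shifted by more than 30 mm (distance of any of mug, jar, tumbler, tin, spatula from where it was at the start of the episode above 0.03 m).
It also fails if it takes over 54 s, if anything falls off the work surface, if the arm or the gripper's body presses on something with over 40 N, if the wrist force passes 120 N, or if a joint passes its speed limit or range.

ROBOT

A 6-joint arm with a two-finger parallel gripper is mounted at the origin on the work surface. World frame = base frame: x ahead of the robot, y to its left, z up, the work surface at z = 0. Lengths are in m, angles in rad, forces in N, time in s.
With the tool pointing down it reaches from about 0.35 to 0.975 m from the base axis. Payload 7.1 kg.
Tool frame: the origin (TCP) lies where the fingers leave the gripper's body, on its centre line; the fingertips stand 80 mm ahead of it and the grasp point (between the pads) lies 61 mm ahead of it; z points along the fingers, y is the direction in which the jaws open and shut (so a half turn about z gives the same grasp; the last joint's range is limited). The gripper opens to 88 mm and grips with 3 to 60 N. Pads are 20 mm wide; open, the fingers measure 115 mm over their backs; the gripper's body (75 mm by 178 mm) begins 61 mm behind the grasp point.
Start: joints at [1.246, 0.423, 1.63, -0, 1.089, -0.019], TCP at [0.188, 0.596, 0.303] pointing down, gripper open.
Joint ranges: [-3, 3], [-0.9, 2.11], [0.09, 2.58], [-1.31, 4.45], [0.11, 2.69], [-2.54, 2.54]. Speed limits (rad/s): [2.39, 2.39, 3.01, 3.14, 3.14, 3.14].

INTERFACE

Orientations are given as a rotation vector (axis times angle).
In Python, from bench import manip gives the robot as it stands. The module is installed in compiled form; this text tells all that it offers.
- The arm moves only by the shell command python3 -m inch 'ROWS'. ROWS is JSON, a list of rows, each an object with "gripper": the opening, from -1 (shut) to 1 (fully open); "dp": the shift along the world's x, y, z as a fraction of full scale, a list of three; "rotation": the turn, a rotation vector about the world's x, y, z as a fraction of full scale, a list of three. In form: [{"gripper": gripper, "dp": [dx, dy, dz], "rotation": [wx, wy, wz]}, ...]. A call has 1 to 10 rows; each row shifts and turns the commanded pose from where the row before left it; what a row does not reach is not made up. Full scale, the value 1, is 400 mm for a shift and 180 degrees for a turn. A row lasts 1/8 s, in which the tool goes at most 62.5 mm and 10.7 degrees, less where a joint would pass 70% of its speed; a pose out of reach is approached as far as the arm can. A call with a number of a shift or a turn outside -1 to 1 is refused whole. A call with a gripper value outside its range is refused whole. The fingers move at their own pace and stop on an object; the grip force is fixed at half the most. Time passes only in rows, so rows that do not move let the fingers close. It gives the time, the measured TCP pose, the force and the opening at its end, in the units of the state.
- manip.get_state(): the state, without advancing time (a new reading comes with each control period).
- manip.grab_frame(name): name is "scene" or "top" or "wrist"; returns the picture (384x512x3 uint8, red, green, blue); there is no depth.
- manip.camera_model(name): a dict with "camera_matrix" (3x3 intrinsics, pixels), "extrinsics" (4x4, takes a point from world to camera coordinates). Camera axes: x right, y down, z forward; pixel columns grow to the right and rows downward; lengths in m; the calibration is good to about 2 mm. The wrist camera is an equidistant fisheye: a pixel r from the principal point sees the ray r / f radians off the axis. A picture is of the moment at which its call begins: read the wrist's pose just before it. camera_model takes no time and is no camera call; for the wrist camera it gives the pose at the moment of the call.
- manip.finish_job(): hands the job in, once; it reports no verdict.
The state is a dict: "time_s": time; "qpos": joint angles; "joint_velocities": joint speeds; "joint_efforts": joint torques, N m; "position": TCP position; "tool_rot": TCP orientation; "contact_force": force on the tool from outside, world axes, zero at the start; "wrist_torque": the same for the moment, N m; "width": finger opening in m.
Only numpy, scipy, OpenCV 4.12 (cv2) and the standard library are available. Lean on these libraries where they do the work, as an engineer would, in place of code of your own. Each camera call takes 0.05 s, during which the arm holds its last target.

## Working session

There is one attempt and no reset: what is moved stays moved. The work goes in short steps, Python scripts to look and compute and a shell command to move; the robot and the scene stay as the last step left them, time stands still between calls to the robot, and variables do not carry over. Pictures are saved under pics/ and viewed, and the job is handed in when it is done.

```bash
mkdir -p pics; cat > h.py <<'E'
import numpy as np, cv2
from bench import manip
def snap(n,f):
    m=manip.camera_model(n); im=manip.grab_frame(n)
    cv2.imwrite(f'pics/{f}.png',im[:,:,::-1]); np.savez(f'pics/{f}.npz',K=m['camera_matrix'],E=m['extrinsics'])
    return im
def ray(f,u,v,fish=False):
    d=np.load(f'pics/{f}.npz');K=d['K'];E=d['E'];R=E[:3,:3];t=E[:3,3]
    x=(u-K[0,2])/K[0,0];y=(v-K[1,2])/K[1,1]
    if fish:
        r=np.hypot(x,y); s=np.sin(r)/r if r>1e-9 else 1; c=np.array([x*s,y*s,np.cos(r)])
    else: c=np.array([x,y,1.])
    c/=np.linalg.norm(c)
    return -R.T@t, R.T@c
def onz(f,u,v,z,fish=False):
    o,d=ray(f,u,v,fish); return o+d*(z-o[2])/d[2]
def proj(f,p,fish=False):
    d=np.load(f'pics/{f}.npz');K=d['K'];E=d['E'];c=E[:3,:3]@np.array(p)+E[:3,3]
    if fish:
        th=np.arctan2(np.hypot(c[0],c[1]),c[2]); n=np.hypot(c[0],c[1]); x,y=th*c[0]/n,th*c[1]/n
    else: x,y=c[0]/c[2],c[1]/c[2]
    return K[0,0]*x+K[0,2],K[1,1]*y+K[1,2]
def tri(obs):
    A=np.zeros((3,3));b=np.zeros(3)
    for o in obs:
        p,d=ray(*o);M=np.eye(3)-np.outer(d,d);A+=M;b+=M@p
    return np.linalg.solve(A,b)
def crop(f,u0,v0,u1,v1,s,out):
    im=cv2.imread(f'pics/{f}.png')[v0:v1,u0:u1]
    cv2.imwrite(f'pics/{out}.png',cv2.resize(im,None,fx=s,fy=s,interpolation=cv2.INTER_CUBIC))
E
python3 - <<'E'
from h import *
for n in ['scene','top','wrist']:
    snap(n,n+'0'); m=manip.camera_model(n); print(n,np.round(m['camera_matrix'],1).tolist(),np.round(m['extrinsics'],3).tolist())
print(manip.get_state())
E
```

```text
scene [[397.6, 0.0, 253.7], [0.0, 397.6, 191.5], [0.0, 0.0, 1.0]] [[-0.519, 0.855, 0.012, 0.341], [0.731, 0.452, -0.511, -0.329], [-0.442, -0.256, -0.859, 1.415], [0.0, 0.0, 0.0, 1.0]]
top [[453.7, 0.0, 256.3], [0.0, 453.7, 193.3], [0.0, 0.0, 1.0]] [[0.01, -1.0, 0.009, -0.054], [-0.992, -0.012, -0.126, 0.56], [0.126, -0.007, -0.992, 1.334], [0.0, 0.0, 0.0, 1.0]]
wrist [[297.3, 0.0, 254.4], [0.0, 297.3, 187.0], [0.0, 0.0, 1.0]] [[0.301, 0.954, 0.0, -0.624], [0.919, -0.29, 0.267, -0.031], [0.254, -0.08, -0.964, 0.389], [0.0, 0.0, 0.0, 1.0]]
{'time_s': 0.15, 'qpos': array([ 1.24602980e+00,  4.23658106e-01,  1.63048710e+00,  2.75243011e-05,
        1.08862535e+00, -1.90063418e-02]), 'joint_velocities': array([ 1.18962037e-04, -1.37506107e-03, -2.03959018e-03, -7.06620418e-04,
       -9.51107724e-04,  2.06483284e-05]), 'joint_efforts': array([ 2.07902058e-04, -5.44979739e+01, -2.73922849e+01,  6.43691397e-02,
        2.03841494e-02, -6.02983528e-05]), 'position': array([0.18800364, 0.595703  , 0.30209546]), 'tool_rot': array([-4.78403671e-01, -3.10472451e+00,  1.81629548e-03]), 'contact_force': array([ 0.18827449, -0.09656261, -1.03993803]), 'wrist_torque': array([ 0.05439107, -0.00231256, -0.00928166]), 'width': 0.08774129579861789}
```

View pics/scene0.png

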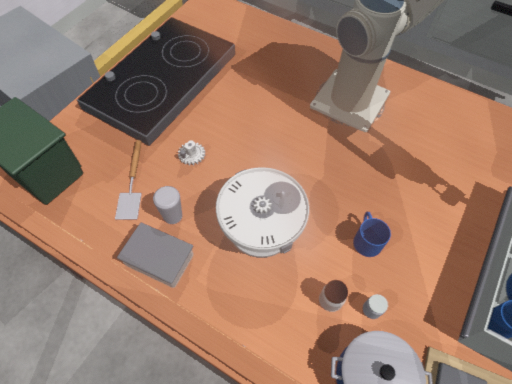

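View pics/top0.png

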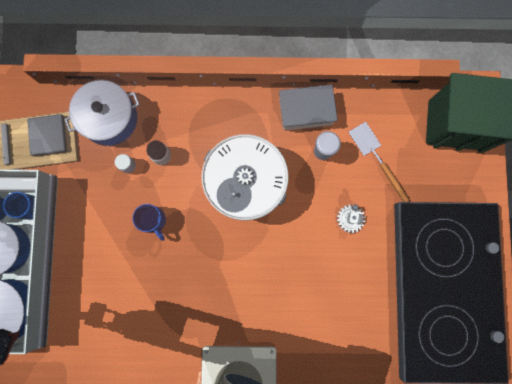

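View pics/wrist0.png

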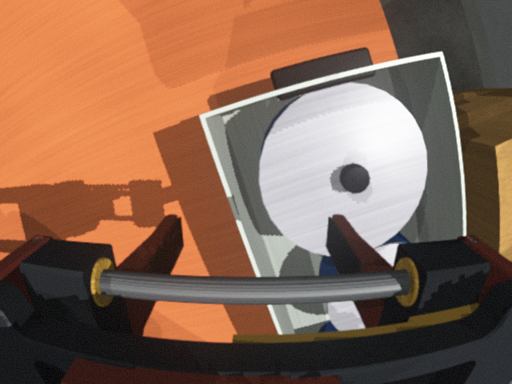

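The wheel is at about top (351,218) / scene (191,152). The spinner gear is at top (245,176) / scene (262,204), with the axle in the grey patch at top (236,194).

```bash
python3 - <<'E'
from h import *
crop('top0',195,130,295,225,7,'t_sp'); crop('top0',320,190,385,245,10,'t_wh')
crop('scene0',205,160,320,260,6,'s_sp'); crop('scene0',165,125,220,175,12,'s_wh')
w=tri([('top0',351,218),('scene0',191,154)]);print(w)
print(onz('top0',351,218,0.012),onz('top0',245,176,0.14),onz('top0',236,195,0.153))
E
```

```text
[ 0.49106904 -0.33990753 -0.00282386]
[ 0.49065792 -0.33802716  0.012     ] [ 0.59558528 -0.01470606  0.14      ] [0.54010415 0.00913316 0.153     ]
```

View pics/t_sp.png

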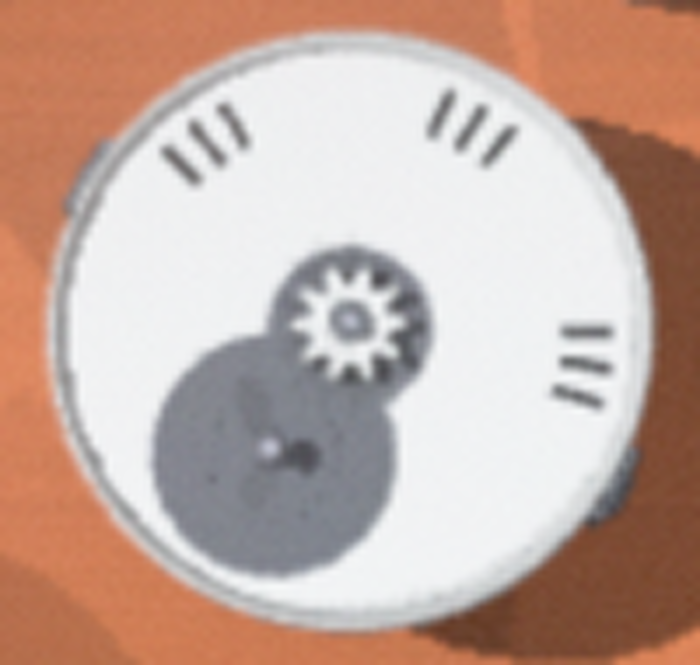

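View pics/t_wh.png

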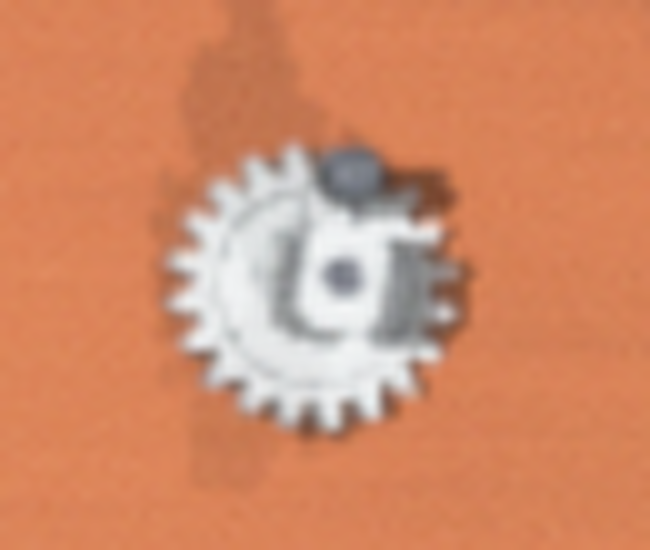

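View pics/s_wh.png

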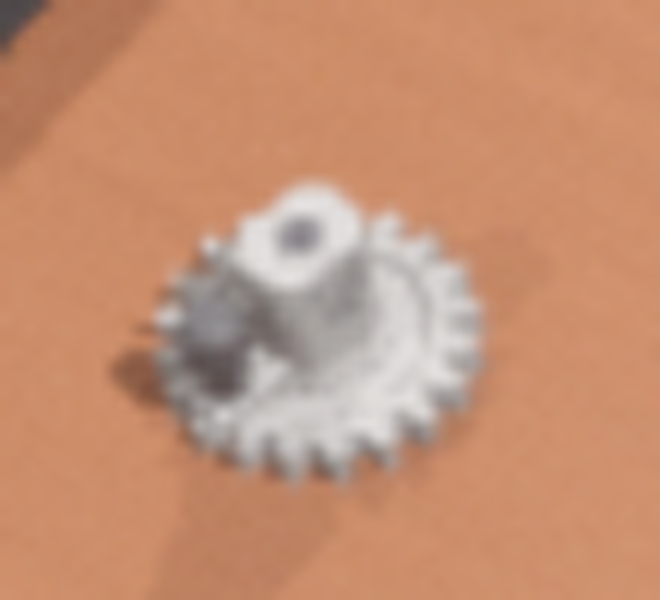

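View pics/s_sp.png

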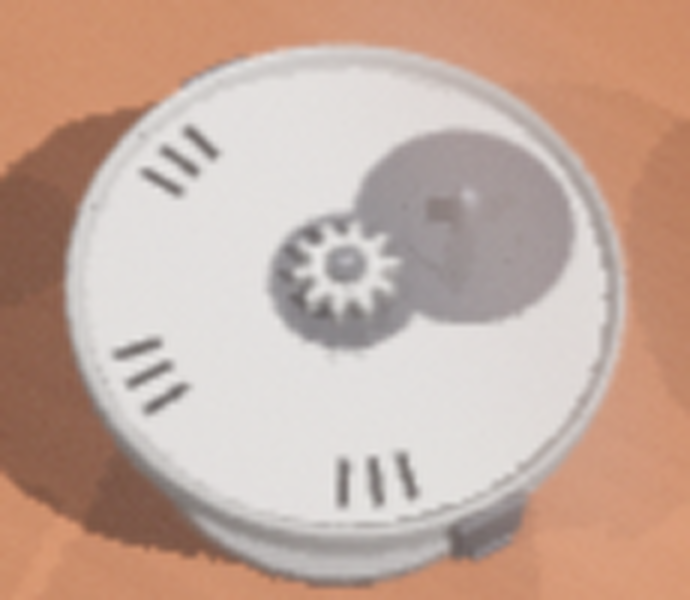

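```bash
python3 - <<'E'
from h import *
def c(u0,v0,s,x,y): return u0+(x+.5)/s-.5, v0+(y+.5)/s-.5
P={'hub':(c(320,190,10,343,275),c(165,125,12,300,235)),'knob':(c(320,190,10,352,168),c(165,125,12,212,316)),
'axtip':(c(195,130,7,269,447),c(205,160,6,467,196)),'drive':(c(195,130,7,350,320),c(205,160,6,345,262))}
for k,(a,b) in P.items(): 
    p=tri([('top0',*a),('scene0',*b)]);print(k,np.round(p,4), 'resid',np.array(proj('top0',p))-a,np.array(proj('scene0',p))-b)
for k,z in [('hub',.052),('knob',.05),('axtip',.153),('drive',.143)]:
    print(k,onz('top0',*P[k][0],z),onz('scene0',*P[k][1],z))
print(manip.get_state()['time_s'])
E
```

```text
hub [ 0.4903 -0.3374  0.05  ] resid [-0.2879684   0.14773938] [-0.30319971 -0.05851899]
knob [ 0.5226 -0.3414  0.0489] resid [-0.13108165  0.06904267] [-0.14091007 -0.02679164]
axtip [0.5449 0.0178 0.1484] resid [-0.0556101   0.02103366] [-0.0621015  -0.00968965]
drive [ 0.5974 -0.0131  0.1403] resid [-0.14834478  0.06038851] [-0.17030689 -0.02749634]
hub [ 0.49060075 -0.3378464   0.052     ] [ 0.49110701 -0.3353714   0.052     ]
knob [ 0.52274188 -0.34151495  0.05      ] [ 0.52309289 -0.34030575  0.05      ]
axtip [0.54437271 0.01747044 0.153     ] [0.54739037 0.01901498 0.153     ]
drive [ 0.59709529 -0.01353555  0.143     ] [ 0.59852508 -0.01196489  0.143     ]
0.15
```

Triangulation agrees with the text's heights. Next I move toward the spinner, turning the tool on the way, and look from the wrist.

```bash
python3 -m inch '[{"gripper":1,"dp":[0.05,-0.103,0],"rotation":[0,0,-0.055]},{"gripper":1,"dp":[0.05,-0.103,0],"rotation":[0,0,-0.055]},{"gripper":1,"dp":[0.05,-0.103,0],"rotation":[0,0,-0.055]},{"gripper":1,"dp":[0.05,-0.103,0],"rotation":[0,0,-0.055]},{"gripper":1,"dp":[0.05,-0.103,0],"rotation":[0,0,-0.055]},{"gripper":1,"dp":[0.05,-0.103,0],"rotation":[0,0,-0.055]},{"gripper":1,"dp":[0.05,-0.103,0],"rotation":[0,0,-0.055]}]' && python3 -m inch '[{"gripper":1,"dp":[0.05,-0.103,0],"rotation":[0,0,-0.055]},{"gripper":1,"dp":[0.05,-0.103,0],"rotation":[0,0,-0.055]},{"gripper":1,"dp":[0.05,-0.103,0],"rotation":[0,0,-0.055]},{"gripper":1,"dp":[0.05,-0.103,0],"rotation":[0,0,-0.055]},{"gripper":1,"dp":[0.05,-0.103,0],"rotation":[0,0,-0.055]},{"gripper":1,"dp":[0.05,-0.103,0],"rotation":[0,0,-0.055]},{"gripper":1,"dp":[0.05,-0.103,0],"rotation":[0,0,-0.055]},{"gripper":1,"dp":[0,0,0],"rotation":[0,0,0]}]'
python3 - <<'E'
from h import *
snap('wrist','w1');s=manip.get_state();print(s['position'],s['tool_rot'],s['qpos'],s['contact_force'])
for n,p in [('drive',(.597,-.013,.14)),('tip',(.5453,.018,.153))]: print(n,proj('w1',p,True))
E
```

```text
time_s: 1.02
position: [0.3285, 0.3062, 0.3027]
tool_rot: [2.165, 2.276, 0.0]
contact_force: [0.1, 0.5, -0.1]
width: 0.088
time_s: 2.02
position: [0.4691, 0.017, 0.3026]
tool_rot: [3.075, 0.643, 0.0]
contact_force: [-0.6, 0.6, 0.0]
width: 0.088
[0.4682473  0.01823658 0.3024309 ] [-3.07390316e+00 -6.47172164e-01  8.66326565e-04] [1.34367592e-02 1.92479055e-01 1.96512313e+00 2.26862144e-04
 9.84589754e-01 1.16909348e+00] [-0.03292476 -0.11550368  1.05605143]
drive (np.float64(348.76454458086835), np.float64(70.63247452994412))
tip (np.float64(292.63971589677084), np.float64(109.57808685867032))
```

View pics/w1.png

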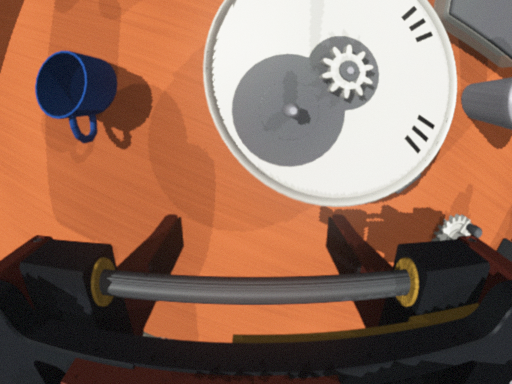

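The drive gear is seen at about (349,70) and the axle tip at about (291,110), within 2 px of the prediction. I'll enlarge both.

```bash
python3 - <<'E'
from h import *
crop('w1',270,30,390,130,6,'w1c')
E
```

```text
(no output)
```

View pics/w1c.png

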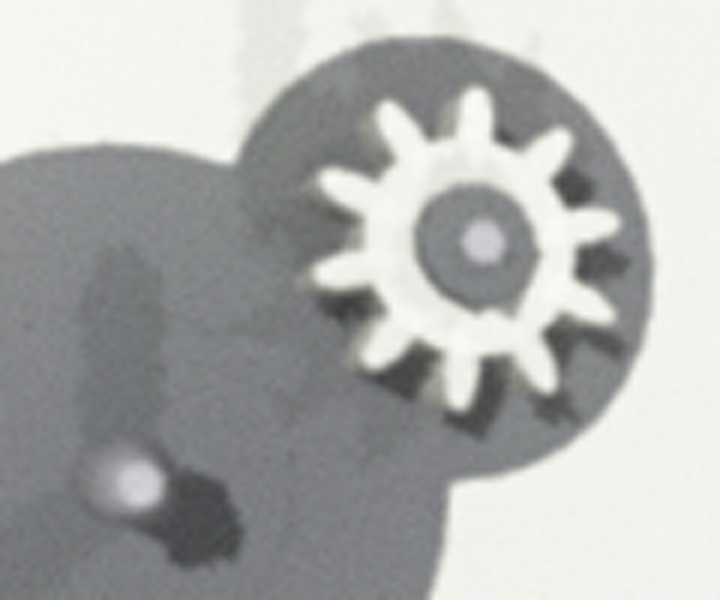

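```bash
python3 - <<'E'
from h import *
def c(u0,v0,s,x,y): return u0+(x+.5)/s-.5, v0+(y+.5)/s-.5
T=[(476,92),(565,133),(618,220),(612,318),(548,390),(459,408),(368,368),(315,276),(322,175),(388,105)]
W=np.array([onz('w1',*c(270,30,6,*t),.14,True) for t in T])[:,:2]
m=W.mean(0);print('gear c',m,np.hypot(*(W-m).T))
tip=onz('w1',*c(270,30,6,143,484),.153,True);print('tip',tip)
print(proj('w1',(.5455,.0185,.153),True))
tip3=tri([('top0',195+(269.5)/7-.5,130+447.5/7-.5),('scene0',205+467.5/6-.5,160+196.5/6-.5),('w1',*c(270,30,6,143,484),True)]);print(tip3)
phi=np.arctan2(*(tip[:2]-m)[::-1]);print('phi',np.degrees(phi),np.hypot(*(tip[:2]-m)))
phi2=np.arctan2(*(tip3[:2]-m)[::-1]);print('phi2',np.degrees(phi2))
a=np.degrees(np.arctan2(*(W-m).T[::-1]));print((a)%36)
z=np.angle(np.exp(1j*np.radians(a)*10).mean());print('tooth phase deg mod36',np.degrees(z)/10, 'delta', (np.degrees(z)/10-np.degrees(phi)+18)%36-18)
E
```

```text
gear c [ 0.59656665 -0.01236212] [0.02268372 0.02306736 0.02334497 0.02326088 0.022953   0.0230826
 0.02339201 0.0230874  0.02308968 0.02286423]
tip [0.54507669 0.01723328 0.153     ]
(np.float64(292.161147725809), np.float64(109.07677032644698))
[0.54505058 0.01747496 0.14877165]
phi 150.11057205294009 0.05938943275773187
phi2 149.9214335809131
[20.87706723 20.83800223 20.48081737 20.36276856 18.97321468 20.18513622
 20.58491611 19.82237353 19.41356987 18.82241456]
tooth phase deg mod36 -15.963034874393262 delta 13.926393072666656
```

```bash
python3 -m inch '[{"gripper":1,"dp":[0.0063,-0.0986,0],"rotation":[0,0,-0.0193]},{"gripper":1,"dp":[0.0063,-0.0986,0],"rotation":[0,0,-0.0193]},{"gripper":1,"dp":[0.0063,-0.0986,0],"rotation":[0,0,-0.0193]},{"gripper":1,"dp":[0.0063,-0.0986,0],"rotation":[0,0,-0.0193]},{"gripper":1,"dp":[0.0063,-0.0986,0],"rotation":[0,0,-0.0193]},{"gripper":1,"dp":[0.0063,-0.0986,0],"rotation":[0,0,-0.0193]},{"gripper":1,"dp":[0.0063,-0.0986,0],"rotation":[0,0,-0.0193]},{"gripper":1,"dp":[0.0063,-0.0986,0],"rotation":[0,0,-0.0193]},{"gripper":1,"dp":[0.0063,-0.0986,0],"rotation":[0,0,-0.0193]},{"gripper":1,"dp":[0,0,0],"rotation":[0,0,0]}]'
python3 - <<'E'
from h import *
snap('wrist','w2');s=manip.get_state();print(s['position'],s['tool_rot'],s['qpos'],s['contact_force'])
u,v=proj('w2',(.4907,-.337,.05),True);print(u,v)
u0,v0=int(u)-60,int(v)-50
print(u0,v0);crop('w2',u0,v0,u0+120,v0+100,6,'w2c')
E
```

```text
time_s: 3.32
position: [0.4911, -0.3364, 0.3024]
tool_rot: [-3.135, 0.202, 0.0]
contact_force: [-0.3, 0.7, 1.3]
width: 0.088
[ 0.4908036  -0.33513075  0.30222557] [-3.13427642e+00  2.00520749e-01  1.26654734e-03] [-6.19261355e-01  3.79307855e-01  1.69954696e+00  3.96267921e-04
  1.06390205e+00  1.07912171e+00] [ 0.78435362  0.85500945 -0.20287951]
254.66665096013782 170.4192604868165
194 120
```

View pics/w2c.png

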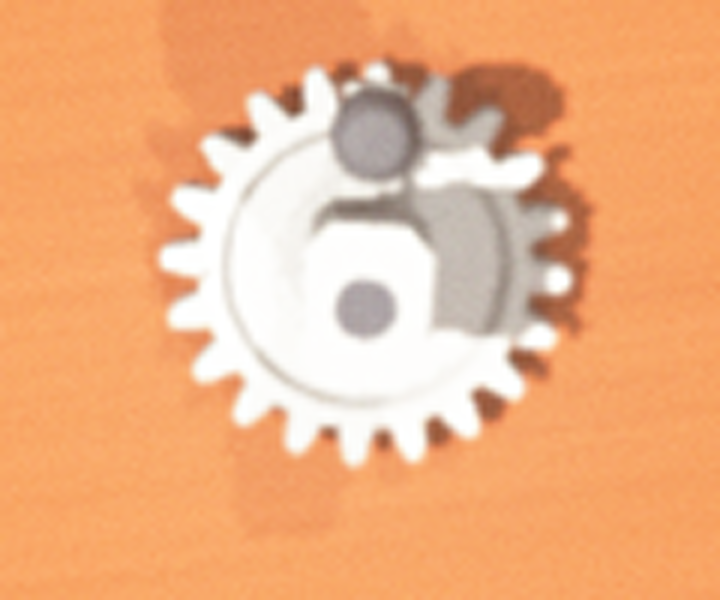

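```bash
python3 - <<'E'
from h import *
c=lambda x,y:(194+(x+.5)/6-.5,120+(y+.5)/6-.5)
T=[(376,70),(440,82),(500,115),(538,163),(562,217),(567,278),(548,340),(515,392),(470,432),(414,458),(356,462),(297,446),(243,418),(200,374),(175,317),(166,258),(180,200),(211,148),(258,100),(318,75)]
W=np.array([onz('w2',*c(*t),.012,True) for t in T])[:,:2]
m=W.mean(0);print('c',m,np.hypot(*(W-m).T).round(4))
a=np.arctan2(*(W-m).T[::-1]);print('phase',np.degrees(np.angle(np.exp(20j*a).mean()))/20, np.degrees(a[0]))
h=onz('w2',*c(366,308),.052,True);k=onz('w2',*c(375,135),.05,True);print(h,k,np.hypot(*(k-h)[:2]),np.degrees(np.arctan2(*(k-h)[1::-1])))
print(tri([('w2',*c(366,308),True),('top0',354.-.15,217.05),('scene0',189.5,144.1)]))
E
```

```text
c [ 0.49028123 -0.33697767] [0.0424 0.0427 0.0432 0.0427 0.0429 0.0428 0.0419 0.0419 0.0424 0.0432
 0.0429 0.042  0.0424 0.0427 0.0424 0.0428 0.0422 0.0418 0.0426 0.0425]
phase 7.208156756188336 -10.014172463106098
[ 0.49056519 -0.33688698  0.052     ] [ 0.52295032 -0.34279427  0.05      ] 0.032919486273989815 -10.337518750636065
[ 0.49038298 -0.33713396  0.050635  ]
```

```bash
python3 -m inch '[{"gripper":1,"dp":[0,0,0],"rotation":[0,0,-0.018]},{"gripper":1,"dp":[0,0,0],"rotation":[0,0,0]}]'
python3 -m inch '[{"gripper":1,"dp":[0,0,0],"rotation":[0,0,0]}]';python3 -m inch '[{"gripper":1,"dp":[0,0,0],"rotation":[0,0,0]}]'
```

```text
time_s: 3.62
position: [0.4909, -0.3339, 0.3025]
tool_rot: [-3.128, 0.286, 0.001]
contact_force: [-0.9, -0.3, -0.0]
width: 0.0879
time_s: 3.75
position: [0.491, -0.3346, 0.3027]
tool_rot: [-3.128, 0.286, 0.0]
contact_force: [-0.2, 0.1, -0.2]
width: 0.0878
time_s: 3.88
position: [0.4909, -0.3352, 0.3027]
tool_rot: [-3.128, 0.289, -0.0]
contact_force: [0.7, 0.2, -0.2]
width: 0.0876
```

```bash
python3 -m inch '[{"gripper":1,"dp":[-0.0013,-0.005,-0.08],"rotation":[0,0,0]},{"gripper":1,"dp":[0,0,-0.08],"rotation":[0,0,0]},{"gripper":1,"dp":[0,0,-0.08],"rotation":[0,0,0]},{"gripper":1,"dp":[0,0,-0.08],"rotation":[0,0,0]},{"gripper":1,"dp":[0,0,0],"rotation":[0,0,0]}]'
python3 - <<'E'
from h import *
snap('wrist','w3')
u,v=proj('w3',(.4904,-.337,.05),True);print(u,v,manip.get_state()['position'])
E
```

```text
time_s: 4.5
position: [0.4891, -0.3368, 0.1725]
tool_rot: [-3.126, 0.29, 0.007]
contact_force: [0.8, -0.4, 0.8]
width: 0.0881
254.02440185282103 205.44281380977512 [ 0.48998652 -0.33743997  0.17417235]
```

View pics/w3.png

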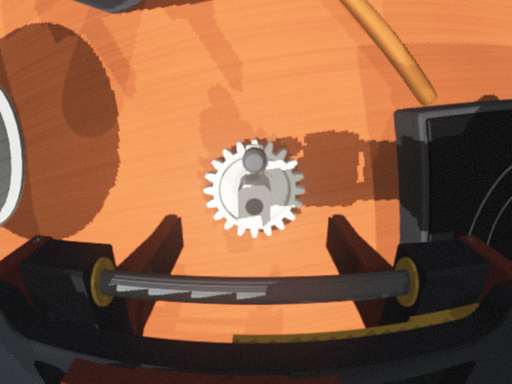

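The wheel hub is at (255,206), centred between the fingers with the knob straight above it, so it is aligned. Descend and grip.

```bash
python3 -m inch '[{"gripper":1,"dp":[0,0,-0.062],"rotation":[0,0,0]},{"gripper":1,"dp":[0,0,-0.062],"rotation":[0,0,0]},{"gripper":1,"dp":[0,0,-0.062],"rotation":[0,0,0]},{"gripper":1,"dp":[0,0,0],"rotation":[0,0,0]}]'
python3 -m inch '[{"gripper":-1,"dp":[0,0,0],"rotation":[0,0,0]},{"gripper":-1,"dp":[0,0,0],"rotation":[0,0,0]},{"gripper":-1,"dp":[0,0,0],"rotation":[0,0,0]},{"gripper":-1,"dp":[0,0,0],"rotation":[0,0,0]},{"gripper":-1,"dp":[0,0,0],"rotation":[0,0,0]},{"gripper":-1,"dp":[0,0,0],"rotation":[0,0,0]}]'
```

```text
time_s: 5.05
position: [0.4902, -0.3377, 0.1004]
tool_rot: [-3.128, 0.291, 0.001]
contact_force: [0.7, -0.1, 0.4]
width: 0.0876
time_s: 5.8
position: [0.4902, -0.3377, 0.1002]
tool_rot: [-3.128, 0.291, 0.0]
contact_force: [0.2, -0.7, -0.6]
width: 0.0315
```

```bash
python3 -m inch '[{"gripper":-1,"dp":[0,0,0],"rotation":[0,0,0]},{"gripper":-1,"dp":[0,0,0],"rotation":[0,0,0]},{"gripper":-1,"dp":[0,0,0],"rotation":[0,0,0]}]'
python3 -m inch '[{"gripper":-1,"dp":[0,0,0.02],"rotation":[0,0,0]},{"gripper":-1,"dp":[0,0,0.08],"rotation":[0,0,0]},{"gripper":-1,"dp":[0,0,0.1],"rotation":[0,0,0]},{"gripper":-1,"dp":[0,0,0.1],"rotation":[0,0,0]},{"gripper":-1,"dp":[0,0,0.1],"rotation":[0,0,0]},{"gripper":-1,"dp":[0,0,0.05],"rotation":[0,0,0]},{"gripper":-1,"dp":[0,0,0],"rotation":[0,0,0]}]'
python3 - <<'E'
from h import *
snap('wrist','w4');s=manip.get_state();print(s['position'],s['tool_rot'],s['width'])
crop('w4',175,130,345,290,4,'w4c')
E
```

```text
time_s: 6.18
position: [0.4902, -0.3377, 0.1002]
tool_rot: [-3.128, 0.291, 0.0]
contact_force: [0.1, -0.3, 0.4]
width: 0.0239
time_s: 7.05
position: [0.4908, -0.3382, 0.2824]
tool_rot: [3.126, -0.291, 0.005]
contact_force: [-0.0, 0.2, -0.7]
width: 0.024
[ 0.49027517 -0.33778196  0.28079492] [ 3.12741131e+00 -2.90913129e-01  1.74660120e-03] 0.024026290622113474
```

View pics/w4c.png

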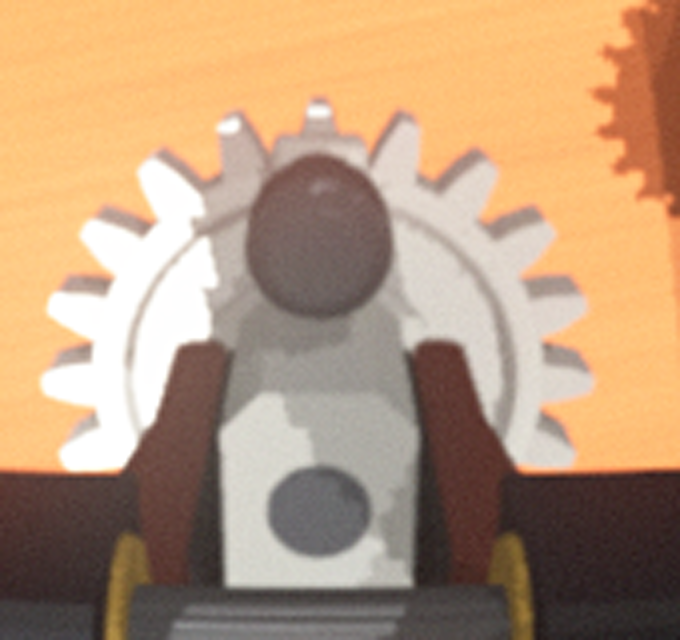

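```bash
python3 -m inch '[{"gripper":-1,"dp":[0.0152,0.05,0.02],"rotation":[0,0,0]},{"gripper":-1,"dp":[0.0152,0.1,0],"rotation":[0,0,0]},{"gripper":-1,"dp":[0.0152,0.12,0],"rotation":[0,0,0]},{"gripper":-1,"dp":[0.0152,0.12,0],"rotation":[0,0,0]},{"gripper":-1,"dp":[0.0152,0.12,0],"rotation":[0,0,0]},{"gripper":-1,"dp":[0.0152,0.12,0],"rotation":[0,0,0]},{"gripper":-1,"dp":[0.0152,0.12,0],"rotation":[0,0,0]},{"gripper":-1,"dp":[0.0152,0.1,0],"rotation":[0,0,0]},{"gripper":-1,"dp":[0.0152,0.037,0],"rotation":[0,0,0]},{"gripper":-1,"dp":[0,0,0],"rotation":[0,0,0]}]'
python3 - <<'E'
from h import *
snap('wrist','w5');snap('top','t5');snap('scene','s5')
P=[]
for i in range(4):
    s=manip.get_state();P.append(s['position'])
print(np.mean(P,0),s['tool_rot'],s['qpos'],s['contact_force'])
crop('w5',135,70,385,290,3,'w5c');crop('top0',0,0,1,1,1,'x')
crop('t5',195,130,295,225,7,'t5c');crop('s5',205,140,320,240,6,'s5c')
E
```

```text
time_s: 8.35
position: [0.545, 0.0179, 0.2878]
tool_rot: [3.128, -0.288, -0.001]
contact_force: [0.6, 0.1, -1.8]
width: 0.0239
[0.54472159 0.01609231 0.28798487] [ 3.12760854e+00 -2.92382438e-01 -1.17000184e-03] [ 7.80929941e-03  3.25164273e-01  1.81959326e+00 -3.21529263e-04
  9.97611270e-01  1.76520697e+00] [-0.1131878  -0.36732796 -1.03687646]
```

View pics/w5c.png

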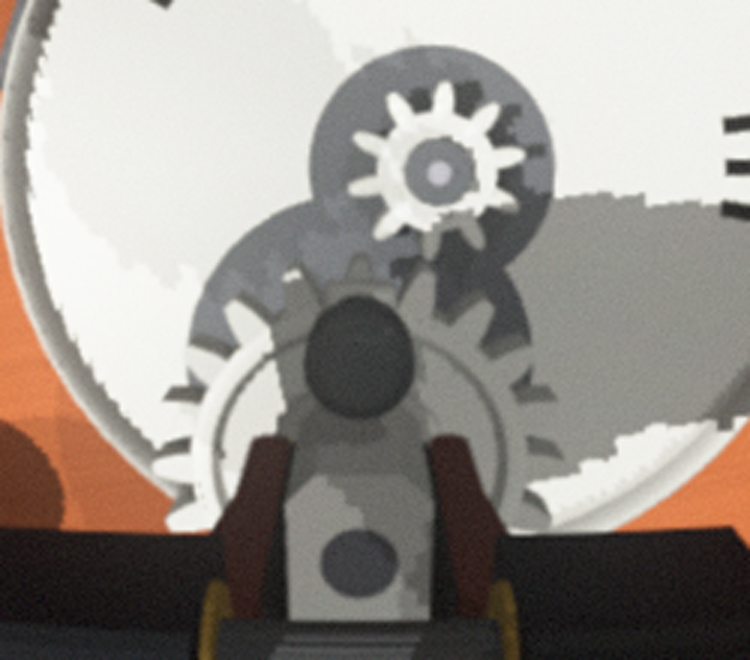

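View pics/s5c.png

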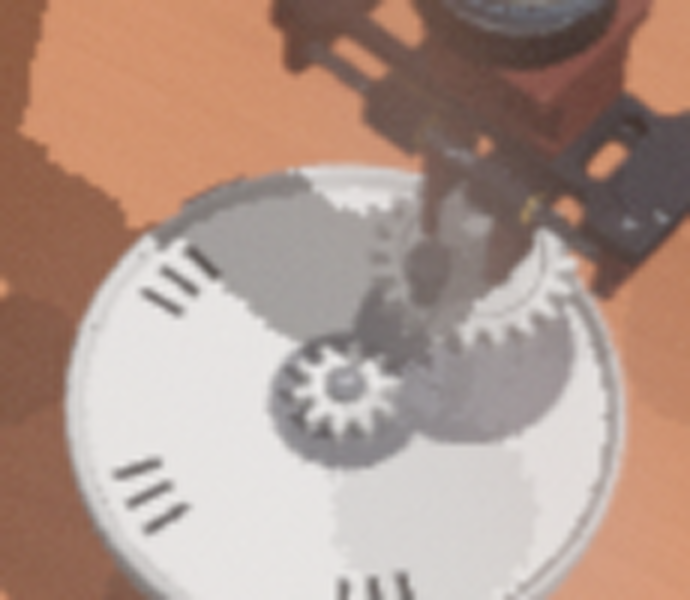

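View pics/t5c.png

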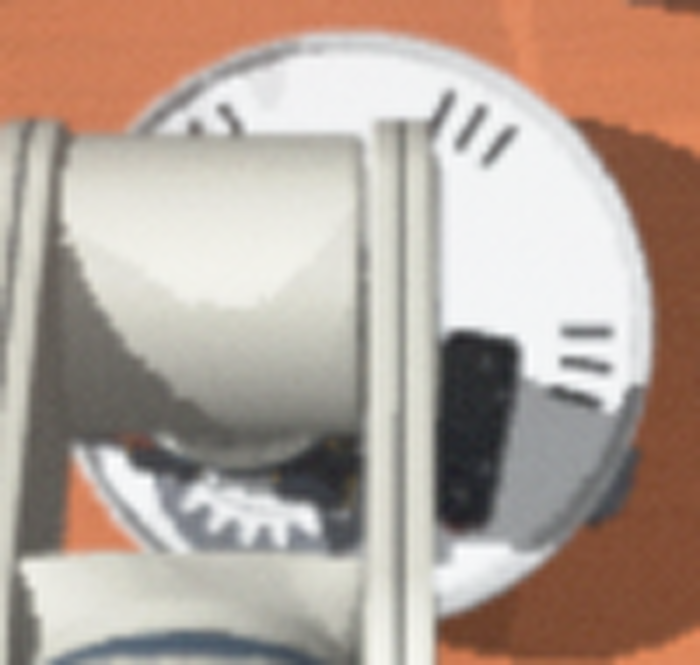

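```bash
python3 - <<'E'
from h import *
c=lambda x,y:(135+(x+.5)/3-.5,70+(y+.5)/3-.5)
g=np.array([(444,90),(486,108),(517,155),(510,203),(477,240),(431,250),(385,232),(352,186),(360,138),(397,98)])
W=np.array([onz('w5',*c(*t),.14,True) for t in g])[:,:2];m=W.mean(0)
a=np.arctan2(*(W-m).T[::-1]);ph=np.degrees(np.angle(np.exp(10j*a).mean()))/10
print('gear',m,np.hypot(*(W-m).T).round(4),'phase',ph)
for zu in (.187,.188):
    h=onz('w5',*c(359,563),zu+.052,True);k=onz('w5',*c(359,354),zu+.05,True)
    print('hub',h,k,np.hypot(*(k-h)[:2]),np.degrees(np.arctan2(*(k-h)[1::-1])))
    T=[(360,262),(427,268),(485,305),(295,275),(235,306)]
    # top-edge tips
    ax=m+(.545-.5966,.0175+.0124);print('axle by this gear view',ax)
    for t in T:
        p=onz('w5',*c(*t),zu+.012,True)[:2]; print(np.hypot(*(p-h[:2])).round(4),np.degrees(np.arctan2(*(p-h[:2])[::-1])).round(1),end=' ')
    print()
E
```

```text
gear [ 0.59738696 -0.01243551] [0.0207 0.0206 0.0213 0.0211 0.0212 0.0209 0.0208 0.022  0.0212 0.0211] phase -15.307734937603149
hub [0.54477067 0.0174049  0.239     ] [0.57948472 0.01095525 0.237     ] 0.03530812051251982 -10.525184166399596
axle by this gear view [0.54578696 0.01746449]
0.0432 -10.7 0.044 -27.9 0.0426 -46.0 0.0425 6.5 0.0423 24.8 
hub [0.54531592 0.01730265 0.24      ] [0.57975895 0.01090336 0.238     ] 0.03503246258244912 -10.525161062312314
axle by this gear view [0.54578696 0.01746449]
0.0428 -10.7 0.0436 -27.9 0.0422 -46.1 0.0421 6.6 0.0419 24.9
```

```bash
python3 -m inch '[{"gripper":-1,"dp":[0.0013,0,-0.04],"rotation":[0,0,0.002]},{"gripper":-1,"dp":[0,0,-0.04],"rotation":[0,0,0]},{"gripper":-1,"dp":[0,0,0],"rotation":[0,0,0]}]'
python3 -m inch '[{"gripper":-1,"dp":[0,0,-0.01],"rotation":[0,0,0]},{"gripper":-1,"dp":[0,0,-0.01],"rotation":[0,0,0]},{"gripper":-1,"dp":[0,0,0],"rotation":[0,0,0]}]'
```

```text
time_s: 8.88
position: [0.5444, 0.0166, 0.2541]
tool_rot: [3.128, -0.282, -0.006]
contact_force: [-0.1, -0.0, -0.9]
width: 0.0239
time_s: 9.25
position: [0.5455, 0.0171, 0.2481]
tool_rot: [-3.129, 0.281, 0.0]
contact_force: [-0.2, -0.3, -0.8]
width: 0.024
```

```bash
python3 -m inch '[{"gripper":-1,"dp":[0,0,-0.007],"rotation":[0,0,0]},{"gripper":-1,"dp":[0,0,-0.007],"rotation":[0,0,0]},{"gripper":-1,"dp":[0,0,0],"rotation":[0,0,0]}]'
python3 -m inch '[{"gripper":-1,"dp":[0,0,-0.005],"rotation":[0,0,0]},{"gripper":-1,"dp":[0,0,0],"rotation":[0,0,0]}]'
```

```text
time_s: 9.62
position: [0.5454, 0.017, 0.2424]
tool_rot: [3.129, -0.281, -0.001]
contact_force: [0.8, -0.6, -1.4]
width: 0.0242
time_s: 9.88
position: [0.5455, 0.017, 0.2405]
tool_rot: [3.129, -0.281, -0.0]
contact_force: [-0.2, -0.3, -1.7]
width: 0.024
```

On the axle with no load. I'll go on in 2 mm steps, watching the force.

```bash
python3 -m inch '[{"gripper":-1,"dp":[0,0,-0.005],"rotation":[0,0,0]},{"gripper":-1,"dp":[0,0,0],"rotation":[0,0,0]}]'
python3 -m inch '[{"gripper":-1,"dp":[0,0,-0.003],"rotation":[0,0,0]},{"gripper":-1,"dp":[0,0,0],"rotation":[0,0,0]}]'
```

```text
time_s: 10.12
position: [0.5454, 0.0171, 0.2385]
tool_rot: [-3.129, 0.281, 0.0]
contact_force: [0.7, -1.2, -1.3]
width: 0.0239
time_s: 10.38
position: [0.5455, 0.017, 0.2374]
tool_rot: [-3.129, 0.281, 0.0]
contact_force: [-0.2, 0.2, -1.3]
width: 0.0234
```

Below 0.240 with no force, so the teeth are entering mesh.

```bash
python3 -m inch '[{"gripper":-1,"dp":[0,0,-0.005],"rotation":[0,0,0]},{"gripper":-1,"dp":[0,0,0],"rotation":[0,0,0]}]'
python3 -m inch '[{"gripper":-1,"dp":[0,0,-0.005],"rotation":[0,0,0]},{"gripper":-1,"dp":[0,0,0],"rotation":[0,0,0]}]'
python3 -m inch '[{"gripper":-1,"dp":[0,0,-0.005],"rotation":[0,0,0]},{"gripper":-1,"dp":[0,0,0],"rotation":[0,0,0]}]'
```

```text
time_s: 10.62
position: [0.5454, 0.017, 0.2353]
tool_rot: [3.129, -0.281, -0.001]
contact_force: [-0.4, -0.6, -0.8]
width: 0.0235
time_s: 10.88
position: [0.5454, 0.017, 0.2333]
tool_rot: [3.129, -0.281, -0.001]
contact_force: [0.7, 0.2, -1.7]
width: 0.024
time_s: 11.12
position: [0.5455, 0.017, 0.2313]
tool_rot: [3.129, -0.281, -0.0]
contact_force: [0.3, 0.1, -1.2]
width: 0.024
```

```bash
python3 -m inch '[{"gripper":-1,"dp":[0,0,-0.004],"rotation":[0,0,0]},{"gripper":-1,"dp":[0,0,0],"rotation":[0,0,0]}]'
python3 -m inch '[{"gripper":-1,"dp":[0,0,-0.0025],"rotation":[0,0,0]},{"gripper":-1,"dp":[0,0,0],"rotation":[0,0,0]}]'
python3 -m inch '[{"gripper":-1,"dp":[0,0,-0.0025],"rotation":[0,0,0]},{"gripper":-1,"dp":[0,0,0],"rotation":[0,0,0]}]'
python3 - <<'E'
from h import *
snap('wrist','w6');crop('w6',135,70,385,290,3,'w6c')
E
```

```text
time_s: 11.38
position: [0.5456, 0.0171, 0.23]
tool_rot: [-3.129, 0.281, -0.0]
contact_force: [0.0, 0.4, -0.3]
width: 0.0238
time_s: 11.62
position: [0.5457, 0.017, 0.2293]
tool_rot: [-3.129, 0.281, -0.001]
contact_force: [-1.9, -0.1, 4.6]
width: 0.024
time_s: 11.88
position: [0.5458, 0.0171, 0.2289]
tool_rot: [-3.129, 0.281, -0.002]
contact_force: [-3.8, 0.7, 9.8]
width: 0.0239
```

View pics/w6c.png

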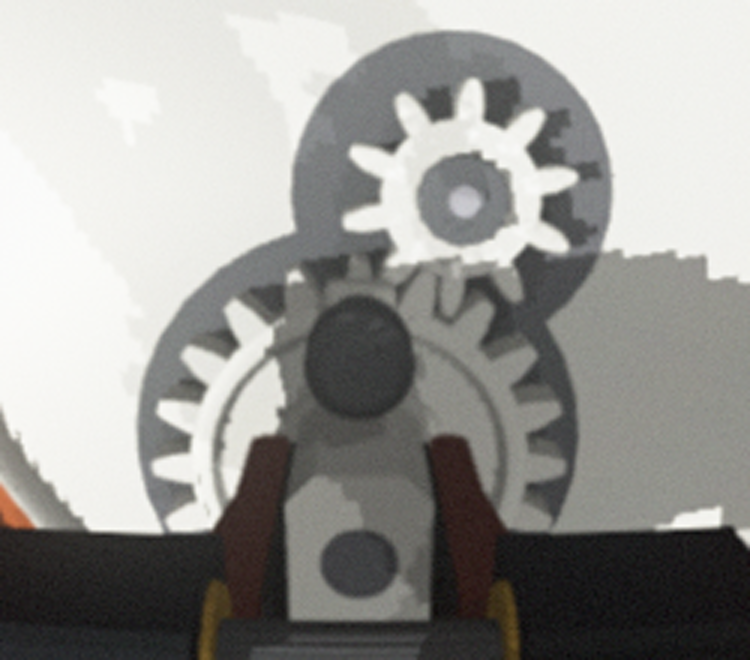

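The wheel is down, teeth interleaved with the drive gear at about crop (450,285), and resting on the seat with about 10 N. I'll ease off slightly and turn CCW.

```bash
python3 -m inch '[{"gripper":-1,"dp":[0,0,0.001],"rotation":[0,0,0.02]},{"gripper":-1,"dp":[0,0,0],"rotation":[0,0,0.03]},{"gripper":-1,"dp":[0,0,0],"rotation":[0,0,0.03]},{"gripper":-1,"dp":[0,0,0],"rotation":[0,0,0.03]},{"gripper":-1,"dp":[0,0,0],"rotation":[0,0,0]}]'
python3 - <<'E'
from h import *
snap('wrist','w7');crop('w7',135,70,385,290,3,'w7c');s=manip.get_state();print(s['wrist_torque'],s['contact_force'],s['qpos'][5])
E
```

```text
time_s: 12.55
position: [0.5452, 0.0167, 0.2282]
tool_rot: [3.131, 0.26, -0.001]
contact_force: [-2.2, -2.8, 2.6]
width: 0.024
[-0.54151247  0.5288245  -0.09468277] [-2.43112268 -1.89156583  2.66239173] 1.4156856760805188
```

View pics/w7c.png

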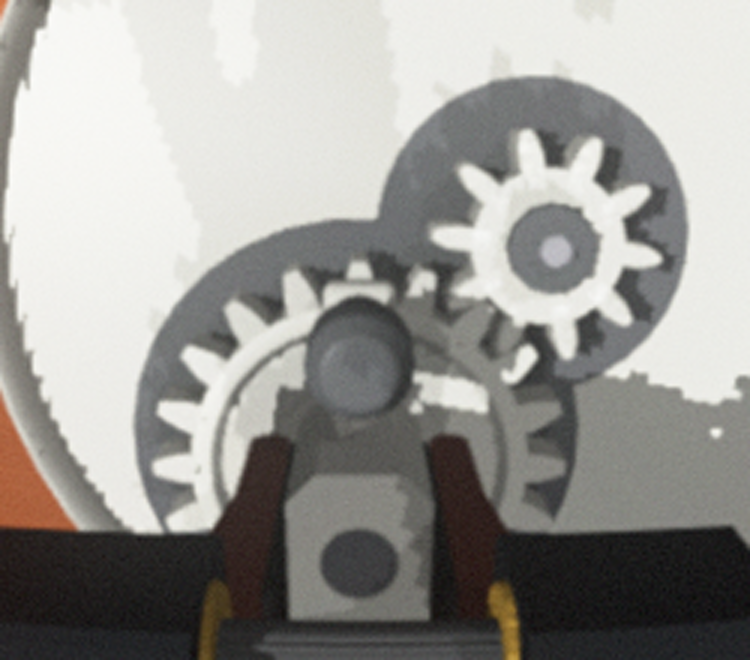

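It turns in mesh at low force. Carry on.

```bash
python3 -m inch '[{"gripper":-1,"dp":[0,0,0],"rotation":[0,0,0.03]},{"gripper":-1,"dp":[0,0,0],"rotation":[0,0,0.03]},{"gripper":-1,"dp":[0,0,0],"rotation":[0,0,0.03]},{"gripper":-1,"dp":[0,0,0],"rotation":[0,0,0.03]},{"gripper":-1,"dp":[0,0,0],"rotation":[0,0,0.03]},{"gripper":-1,"dp":[0,0,0],"rotation":[0,0,0.03]},{"gripper":-1,"dp":[0,0,0],"rotation":[0,0,0]}]'
python3 -m inch '[{"gripper":-1,"dp":[0,0,0],"rotation":[0,0,0.03]},{"gripper":-1,"dp":[0,0,0],"rotation":[0,0,0.03]},{"gripper":-1,"dp":[0,0,0],"rotation":[0,0,0.03]},{"gripper":-1,"dp":[0,0,0],"rotation":[0,0,0.03]},{"gripper":-1,"dp":[0,0,0],"rotation":[0,0,0.03]},{"gripper":-1,"dp":[0,0,0],"rotation":[0,0,0.03]},{"gripper":-1,"dp":[0,0,0],"rotation":[0,0,0]},{"gripper":-1,"dp":[0,0,0],"rotation":[0,0,0]}]'
python3 - <<'E'
from h import *
snap('wrist','w8');crop('w8',135,40,405,290,3,'w8c');s=manip.get_state();print(s['wrist_torque'],s['contact_force'],s['qpos'])
E
```

```text
time_s: 13.48
position: [0.545, 0.0167, 0.2282]
tool_rot: [-2.934, -1.123, 0.002]
contact_force: [-4.1, -4.0, 3.9]
width: 0.0238
time_s: 14.48
position: [0.5449, 0.0168, 0.2282]
tool_rot: [-2.505, -1.895, 0.002]
contact_force: [-5.7, -3.6, 5.1]
width: 0.0241
[-0.60797788  0.8289582  -0.07072944] [-4.34066405 -2.34897758  4.22782973] [ 9.24618584e-03  4.09025143e-01  1.86038415e+00 -5.27544348e-04
  8.73731614e-01  2.84761848e-01]
```

View pics/w8.png

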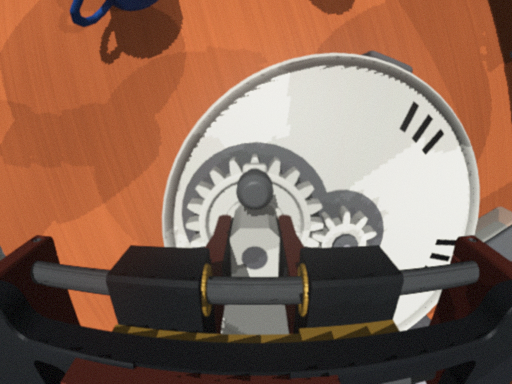

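The drive gear should now stand near -2.6 rad. Release with a partial opening, so that the fingers stay clear of the gear and knob, then lift.

```bash
python3 -m inch '[{"gripper":0.1,"dp":[0,0,0],"rotation":[0,0,0]},{"gripper":0.1,"dp":[0,0,0],"rotation":[0,0,0]},{"gripper":0.1,"dp":[0,0,0],"rotation":[0,0,0]},{"gripper":0.1,"dp":[0,0,0],"rotation":[0,0,0]}]'
python3 -m inch '[{"gripper":0.1,"dp":[0,0,0.02],"rotation":[0,0,0]},{"gripper":0.1,"dp":[0,0,0.04],"rotation":[0,0,0]},{"gripper":0.1,"dp":[0,0,0.1],"rotation":[0,0,0]},{"gripper":0.1,"dp":[0,0,0.1],"rotation":[0,0,0]},{"gripper":0.1,"dp":[0,0,0.1],"rotation":[0,0,0]},{"gripper":0.1,"dp":[-0.06,0,0.05],"rotation":[0,0,0]},{"gripper":0.1,"dp":[-0.06,0,0],"rotation":[0,0,0]},{"gripper":0.1,"dp":[0,0,0],"rotation":[0,0,0]}]'
python3 - <<'E'
from h import *
snap('wrist','w9');snap('scene','s9');s=manip.get_state();print(s['position'],s['contact_force'],s['joint_velocities'].round(3))
crop('s9',205,140,320,240,6,'s9c')
a=proj('w9',(.545,.0175,.15),True);print(a)
E
```

```text
time_s: 15.02
position: [0.5456, 0.0171, 0.2282]
tool_rot: [2.504, 1.898, 0.0]
contact_force: [0.2, 0.1, -0.3]
width: 0.0481
time_s: 16.02
position: [0.4966, 0.0171, 0.3938]
tool_rot: [2.503, 1.897, 0.002]
contact_force: [1.1, -0.8, 0.0]
width: 0.0483
[0.49797753 0.01702618 0.39316412] [ 0.03319921 -0.62669484 -0.12548266] [-0.001  0.023 -0.008 -0.    -0.004  0.001]
(np.float64(296.121388209989), np.float64(160.36370300959652))
```

View pics/w9.png

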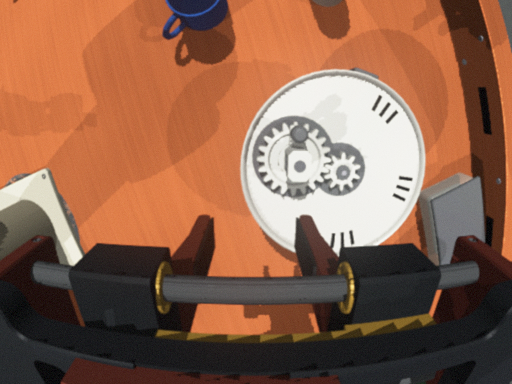

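View pics/s9c.png

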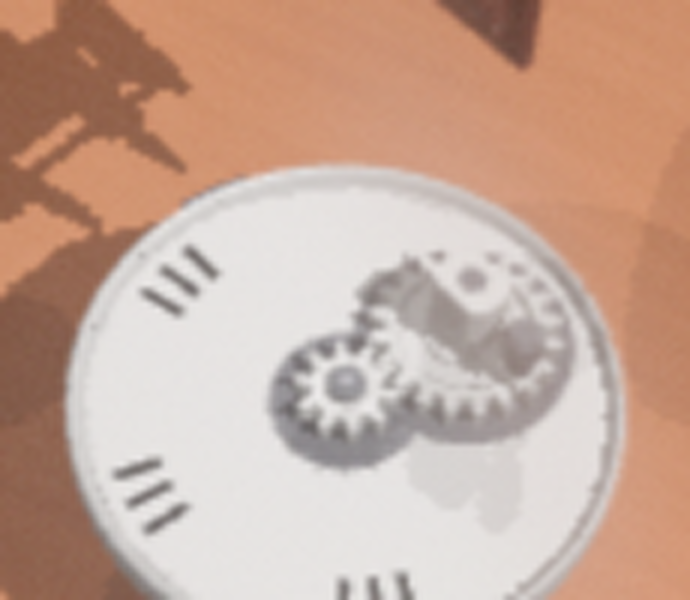

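The wheel sits flat in mesh. I'll triangulate the hub dot and measure the gear and crank angles.

```bash
python3 - <<'E'
from h import *
snap('top','t9')
crop('w9',240,100,380,210,5,'w9c');crop('t9',195,130,295,225,7,'t9c')
E
```

```text
(no output)
```

View pics/w9c.png

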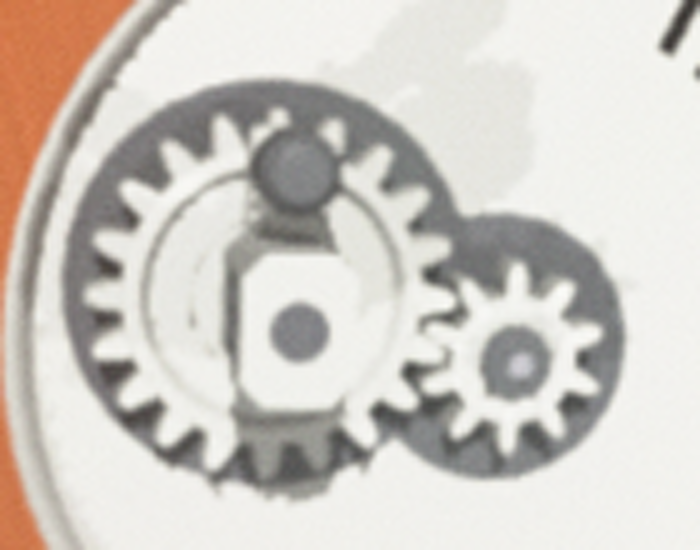

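View pics/t9c.png

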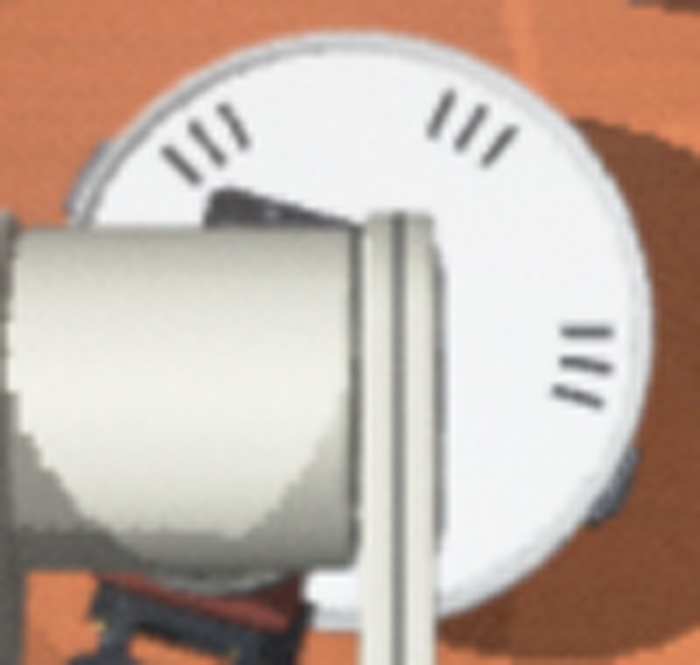

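```bash
python3 - <<'E'
from h import *
c=lambda x,y:(240+(x+.5)/5-.5,100+(y+.5)/5-.5)
h=c(300,332);k=c(297,171);sc=(205+473.5/6-.5,140+279.5/6-.5)
print('hub tri',tri([('w9',*h,True),('scene0',*sc)]),'expect z .180')
H=onz('w9',*h,.18,True);Kk=onz('w9',*k,.178,True);print(H,Kk,np.degrees(np.arctan2(*(Kk-H)[1::-1])))
g=[(518,265),(570,287),(600,330),(592,387),(560,433),(508,452),(460,432),(428,385),(434,330),(465,287)]
W=np.array([onz('w9',*c(*t),.14,True) for t in g])[:,:2];m=W.mean(0)
a=np.arctan2(*(W-m).T[::-1]);ph=np.degrees(np.angle(np.exp(10j*a).mean()))/10
d=np.radians((ph-150)+36*np.arange(-10,10));print(m,'drive candidates',d[(d<0)&(d>-3.5)].round(2)); print(manip.get_state()['time_s'])
E
```

```text
hub tri [0.54440455 0.01754962 0.17892949] expect z .180
[0.54430999 0.01724828 0.18      ] [0.55198009 0.049103   0.178     ] 76.46182022943668
[ 0.59707792 -0.01218394] drive candidates [-3.2  -2.57 -1.94 -1.31 -0.69 -0.06]
16.175
```

```bash
python3 -c "
from bench import manip
print(manip.finish_job())"
```

```text
the job is handed in; nothing more can be done
None
```

The crank wheel is back on its axle, fully home and in mesh. The crank has been turned and let go, and the job is handed in at about 16 s of the 54 s; no verdict is reported.

**What I did:** I gripped the wheel by its hub flats. Its tooth angle already matched the drive gear to about half a degree. It dropped into mesh with no measurable force and no rocking needed, then I seated it with about 10 N. I turned it about 85° counter-clockwise and released it with the fingers only partly open. Then I lifted and moved the arm clear.

**Last checks:**
- **Height:** the hub top triangulates at 0.179 m against the 0.180 m expected at home, which is within calibration.
- **Position on the axle:** the hub is within about 1 mm sideways of where I measured the axle.
- **Drive gear:** it stands at about -2.57 rad, past the 1.8 rad needed. The tooth phase alone cannot tell -2.57 from -1.94 or -3.2, so I picked the value that fits the 85° crank turn; all three are past 1.8.
- **Crank angle:** the pictures give about 76° for the wheel, against about 74° expected from the turn I commanded. I put that down to reading the pixels.
- **Contact:** the arm is clear of everything, with contact force about zero.
- **Other kitchen things:** the arm's path went near none of them. I did not re-measure their positions at the end.

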